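# Trace the stud row on the scale's load plate

## Task

Check the dial scale for off-centre load: with the fingertips, trace the row of dark steel studs on the round wooden bat, starting at the bar-shaped one and going stud by stud to the other end of the row, pressing each lightly, just enough to feel the pan give and with no more than about 2 kg. Rise just clear of the studs between presses so that the loose bat is not dragged: it must not be lifted, shifted or turned, and the plaster plug on it and the things around the scale stay where they are. Finish with the hand clear.

Things in the scene. Friction and masses are not known exactly. Their poses are not given: they have to be found in the camera images.
- scale: Green spring dial scale, 203 x 203 mm over its pan, 195 mm high to the rim of the pan, fixed to the bench. Origin: centre of its underside on the bench (z = 0); z up; its own -x is the side with the dial.
- scale_pan (a joint): Downward travel of the scale's pan in m: 0 with nothing on it, 0.005 on its bottom stop. Its spring yields 1 mm for every 4 N (friction 0.5 N); with the bat and plug on it it rests at about 0.0013 and follows a pressing finger straight down without tilting. A press of 5 N takes it to about 0.0025, one of about 15 N to the stop.
- bat: Loose round plywood bat, 220 mm across, 14 mm thick, 0.38 kg, lying on the pan. Origin: centre of its underside, about 194 mm above the bench; z up; x runs through the bar. Six dark steel studs stand on its top on a circle of 75 mm radius: the bar, then studs 1 to 5 each 50 degrees on, anticlockwise from above; a 110 degree gap follows stud 5. Fingers dragged against a stud push the bat along.
- bar: The first stud: dark steel bar 36 x 12 mm and 6 mm high on the bat's top, its long side pointing to the bat's centre; it rides on the bat. Origin: centre of its underside; its top is 6 mm above.
- stud1: Dark steel domed stud, 20 mm across and 6 mm high, number 1 of the five round ones counted from the bar; it rides on the bat. Origin: centre of its underside; its top is 6 mm above.
- stud2: Dark steel domed stud, 20 mm across and 6 mm high, number 2 of the five round ones counted from the bar; it rides on the bat. Origin: centre of its underside; its top is 6 mm above.
- stud3: Dark steel domed stud, 20 mm across and 6 mm high, number 3 of the five round ones counted from the bar; it rides on the bat. Origin: centre of its underside; its top is 6 mm above.
- stud4: Dark steel domed stud, 20 mm across and 6 mm high, number 4 of the five round ones counted from the bar; it rides on the bat. Origin: centre of its underside; its top is 6 mm above.
- stud5: Dark steel domed stud, 20 mm across and 6 mm high, number 5 of the five round ones counted from the bar (the last of the row); it rides on the bat. Origin: centre of its underside; its top is 6 mm above.
- plug: Loose plaster plug, 38 mm across and 38 mm high, standing near the middle of the bat. Origin: centre of its underside.
- cup: Loose grey-brown clay beaker, 78 mm across, 83 mm high, beside the scale. Origin: centre of its underside.
- mug: Loose white spotted mug, 78 mm across (114 mm with its handle), 93 mm high, beside the scale. Origin: centre of its underside.
- tape: Loose roll of tape lying flat, 98 mm across, 25 mm high, in front of the scale, partly under the overhang of the bat. Origin: centre of its underside.
Things that resemble listed ones, but are neither listed nor needed, are in the scene too. What is shaped like the tape but orange or pink is not meant.

How it is judged:
By the outcome, as a careful person would: the job done as asked, in the order asked, and still so for the second after the job is handed in, with the robot touching nothing.
It also fails if it takes over 54 s, if anything falls off the work surface, if the arm or the gripper's body presses on something with over 40 N, if the wrist force passes 120 N, or if a joint passes its speed limit or range.

## Robot

A 6-joint arm with a two-finger parallel gripper is mounted at the origin on a cart in front of the work surface, level with it; the furniture and walls round the work are solid. World frame = base frame: x ahead of the robot, y to its left, z up, the work surface at z = 0. Lengths are in mm, angles in degrees, forces in N, time in s.
With the tool pointing down it reaches from about 350 to 850 mm from the base axis. Payload 8.1 kg.
Tool frame: the origin (TCP) lies at the very end of the fingers, on their centre line; the grasp point (between the pads) lies 19 mm behind it; z points along the fingers, y is the direction in which the jaws open and shut (so a half turn about z gives the same grasp; the last joint's range is limited). The gripper opens to 85 mm and grips with 20 to 120 N. Pads are 22 mm wide; open, the fingers measure 114 mm over their backs; the gripper's body (76 mm by 85 mm) begins 54 mm behind the grasp point. The pads swing forward as they close: fully open they stand 13 mm farther back than shut.
Start: joints at [-72.158, 7.471, 85.268, -0, 87.261, -4.893], TCP at [231.901, -553.378, 231.292] pointing down, gripper open.
Joint ranges: [-169.43, 169.43], [-51.17, 129.36], [1.28, 143.12], [-76.62, 256.62], [0, 156.53], [-152.29, 152.29]. Speed limits (degrees/s): [136.94, 136.94, 159.86, 180, 180, 180].

## Interface

Orientations are given as [roll, pitch, yaw] about the fixed x, y, z axes, in that order (R = Rz(yaw) Ry(pitch) Rx(roll)).
In Python, from bench import r gives the robot as it stands.
- The arm moves only by the shell command python3 -m crank 'ROWS' [OPENING] [FORCE]. ROWS is JSON, a list that holds one entry, the list of rows, each a list of 6 numbers: the shift along the tool's x, y, z in m, then the turn, a rotation vector about the tool's x, y, z in rad. A call has 1 to 10 rows; each row is the pose to reach, as a shift and turn from the pose measured when the call began, along the tool's axes at that moment; what a row does not reach only later rows make up. A row lasts 1/8 s, in which the tool goes at most 62.5 mm and 10.7 degrees, less where a joint would pass 70% of its speed; a pose out of reach is approached as far as the arm can. A call with a gripper value outside its range is refused whole. OPENING is the closure, from 0 (fully open) to 1 (shut), set as the call begins (- or left out, the last holds). The fingers move at their own pace and stop on an object; FORCE is the grip in N (left out, the last holds). Time passes only in rows, so rows that repeat a pose let the fingers close. It gives the time, the measured TCP pose, the force and the opening at its end, in the units of the state.
- r.sense(): the state, without advancing time (a new reading comes with each control period).
- r.snapshot(name): name is "scene" or "side" or "wrist"; returns (picture, depth): 400x640x3 uint8, blue, green, red; 400x640 float32, mm along the optical axis (not along the pixel's ray), 0 where there is no reading.
- r.get_calibration(name): a dict with "mtx" (3x3 intrinsics, pixels), "cam_to_world" (4x4, takes a point from camera to world coordinates). Camera axes: x right, y down, z forward; pixel columns grow to the right and rows downward; lengths in mm; the calibration is good to about 2 mm. A picture is of the moment at which its call begins: read the wrist's pose just before it. get_calibration takes no time and is no camera call; for the wrist camera it gives the pose at the moment of the call.
- r.hand_in(): hands the job in, once; it reports no verdict.
Trained networks look in the newest picture that a camera, given by its name, has taken for a name from the list of things; names that differ only in an ending like _2 or _b are one class to them, and where a whole thing is asked for, a point or a joint stands for the part that bears it (a point fixed in the world has none). Each returns a list of dicts, best first, with "conf" (0 to 1); they miss things now and then, are a little off and sometimes report something else, mostly with a low value. They report only what shows in the picture. A call takes as long as a camera call. They do not tell look-alikes from the thing itself.
- r.look_for(thing, camera): "extent" ([left, top, right, bottom] in pixels, round what is visible of it).
- r.landmark_of(thing, camera): "pixel" ([column, row] in pixels: a listed point, or the origin of a listed thing).
The state is a dict: "time": time; "joint_pos": joint angles; "qd": joint speeds; "joint_efforts": joint torques, N m; "tool_pos": TCP position; "tcp_rot": TCP orientation; "ft_force": force on the tool from outside, world axes, zero at the start; "wrist_torque": the same for the moment, N m; "finger_gap": finger opening in mm.
Only numpy, scipy, OpenCV 4.12 (cv2) and the standard library are available. Lean on these libraries where they do the work, as an engineer would, in place of code of your own. Each camera call takes 0.05 s, during which the arm holds its last target.

## Working session

There is one attempt and no reset: what is moved stays moved. The work goes in short steps, Python scripts to look and compute and a shell command to move; the robot and the scene stay as the last step left them, time stands still between calls to the robot, and variables do not carry over. Pictures are saved under pics/ and viewed, and the job is handed in when it is done.

```bash
mkdir -p pics; ls
python3 - <<'E'
from bench import r
import cv2
print(r.sense())
for n in ["scene","side","wrist"]:
    p,d=r.snapshot(n); cv2.imwrite(f"pics/{n}0.png",p)
    for t in ["bat","bar","stud1","stud3","stud5","plug"]:
        print(n,t,[(x["pixel"],round(x["conf"],2)) for x in r.landmark_of(t,n)][:6])
E
```

```text
pics
{'time': 0.0, 'joint_pos': array([-7.21556815e+01,  7.51439501e+00,  8.53293284e+01, -5.42140333e-04,
        8.72605115e+01, -4.89489572e+00]), 'qd': array([-0.06076111,  0.06359479, -0.081086  , -0.07576056, -0.04540405,
       -0.04667818]), 'joint_efforts': array([ 1.70664127e-03, -5.69397712e+01, -5.00552952e+01, -2.67398264e-05,
        1.50840729e-02, -2.07175708e-05]), 'tool_pos': array([ 231.7554415 , -552.84670308,  230.25138293]), 'tcp_rot': array([-1.79896099e+02, -8.35466614e-03,  2.27392331e+01]), 'ft_force': array([0.20968834, 0.04248111, 0.5929301 ]), 'wrist_torque': array([ 0.03272254, -0.04473605,  0.04151907]), 'finger_gap': 85.3343895135964}
scene bat [([318.5, 175.8], 0.98)]
scene bar [([336.0, 181.9], 0.59)]
scene stud1 [([293.9, 161.2], 0.58), ([292.0, 176.3], 0.56), ([342.8, 169.4], 0.52), ([335.4, 159.0], 0.43)]
scene stud3 [([293.9, 161.2], 0.58), ([292.0, 176.3], 0.56), ([342.8, 169.4], 0.52), ([335.4, 159.0], 0.43)]
scene stud5 [([293.9, 161.2], 0.58), ([292.0, 176.3], 0.56), ([342.8, 169.4], 0.52), ([335.4, 159.0], 0.43)]
scene plug [([315.9, 174.3], 0.62)]
side bat [([321.8, 182.4], 0.72)]
side bar [([292.5, 185.9], 0.48)]
side stud1 [([333.7, 171.4], 0.56), ([312.5, 190.1], 0.54), ([331.5, 187.7], 0.39), ([343.1, 179.8], 0.39)]
side stud3 [([333.7, 171.4], 0.56), ([312.5, 190.1], 0.54), ([331.5, 187.7], 0.39), ([343.1, 179.8], 0.39)]
side stud5 [([333.7, 171.4], 0.56), ([312.5, 190.1], 0.54), ([331.5, 187.7], 0.39), ([343.1, 179.8], 0.39)]
side plug [([320.7, 175.1], 0.47)]
wrist bat []
wrist bar []
wrist stud1 []
wrist stud3 []
wrist stud5 []
wrist plug []
```

View pics/scene0.png

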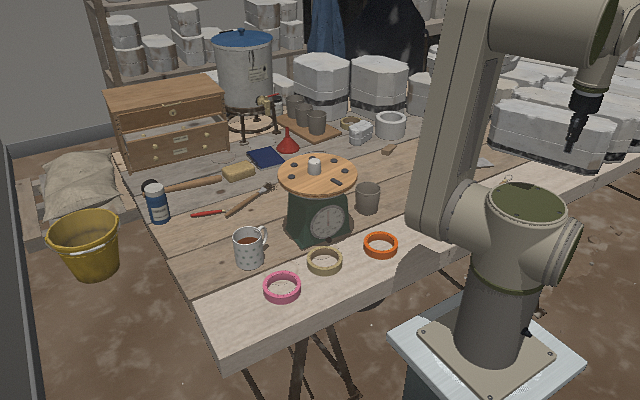

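View pics/side0.png

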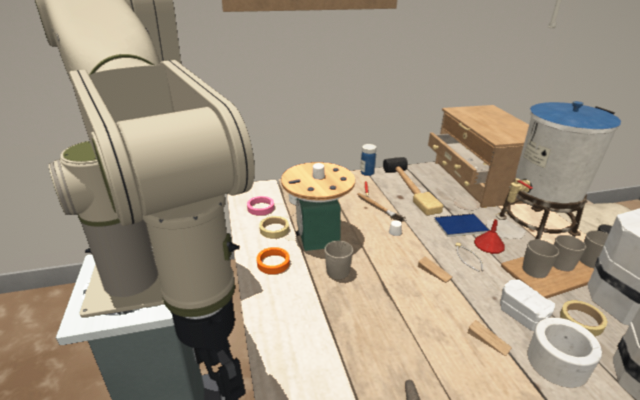

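```bash
cat > h.py <<'E'
import numpy as np
def toworld(cal,px,z):
    K=np.array(cal["mtx"]);T=np.array(cal["cam_to_world"])
    d=T[:3,:3]@np.linalg.solve(K,[px[0],px[1],1.]);o=T[:3,3]
    return o+d*(z-o[2])/d[2]
E
python3 - <<'E'
from bench import r
from h import *
for n,b,br,st in [("scene",(318.5,175.8),(336,181.9),[(293.9,161.2),(292,176.3),(342.8,169.4),(335.4,159)]),("side",(321.8,182.4),(292.5,185.9),[(333.7,171.4),(312.5,190.1),(331.5,187.7),(343.1,179.8)])]:
    c=r.get_calibration(n);print(n,c["cam_to_world"][:3,3])
    print("bat",toworld(c,b,194).round(1))
    for s in [br]+st: print(toworld(c,s,208).round(1))
c=r.get_calibration("wrist");print(c["cam_to_world"].round(3),c["mtx"])
E
```

```text
scene [-367.41014801  662.07699956  850.90294555]
bat [546.   93.7 194. ]
[475.6  83.2 208. ]
[631.3 122.7 208. ]
[562.5 167.4 208. ]
[519.3  31.3 208. ]
[578.8  16.  208. ]
side [ 275.0267466  -951.14730415  773.57235072]
bat [559.6  88.1 194. ]
[465.8  62.  208. ]
[606.3 123.1 208. ]
[515.6  25.  208. ]
[571.4  25.9 208. ]
[617.8  64.1 208. ]
[[ 3.87000e-01 -8.77000e-01 -2.84000e-01  3.05061e+02]
 [-9.22000e-01 -3.69000e-01 -1.19000e-01 -5.22766e+02]
 [-1.00000e-03  3.08000e-01 -9.51000e-01  3.73606e+02]
 [ 0.00000e+00  0.00000e+00  0.00000e+00  1.00000e+00]] [[284.81950722   0.         316.48447457]
 [  0.         284.81950722 201.60230136]
 [  0.           0.           1.        ]]
```

The bat lies near (548, 88). The bar is on the robot side at about (475, 75), with five round studs following anticlockwise. Next I move the wrist camera over the bat, with the gripper shut.

```bash
python3 -m crank '[[[0.02,-0.02,-0.055,0,0,0],[0.06,-0.055,-0.09,0,0,0],[0.105,-0.095,-0.11,0,0,0],[0.15,-0.135,-0.13,0,0,0],[0.195,-0.175,-0.15,0,0,0],[0.24,-0.22,-0.17,0,0,0],[0.28,-0.26,-0.17,0,0,0],[0.325,-0.3,-0.17,0,0,0],[0.37,-0.34,-0.17,0,0,0],[0.415,-0.38,-0.17,0,0,0]]]' 1 20
```

```text
time: 2.3
tool_pos: [468.3, -40.6, 401.7]
tcp_rot: [180.0, -0.1, 22.7]
ft_force: [1.1, -1.3, -0.2]
finger_gap: -0.1
```

```bash
python3 -m crank '[[[0.045,-0.044,0,0,0,0],[0.08,-0.078,0,0,0,0],[0.091,-0.088,0,0,0,0],[0.091,-0.088,0,0,0,0],[0.091,-0.088,0,0,0,0]]]'
python3 - <<'E'
from bench import r
from h import *
import cv2
s=r.sense();print(s["tool_pos"],s["joint_pos"],s["ft_force"])
c=r.get_calibration("wrist")
p,d=r.snapshot("wrist");cv2.imwrite("pics/w1.png",p);np.save("d1.npy",d)
np.savez("c1.npz",mtx=c["mtx"],T=c["cam_to_world"])
for t,z in [("bat",192.7),("bar",206.7),("stud1",206.7),("plug",206.7),("tape",0),("cup",0),("mug",0)]:
    for x in r.landmark_of(t,"wrist"): print(t,x["pixel"],round(x["conf"],2),toworld(c,x["pixel"],z).round(1))
E
```

```text
time: 2.92
tool_pos: [518.0, 74.5, 401.9]
tcp_rot: [179.9, -0.0, 22.7]
ft_force: [0.7, -0.6, -0.1]
finger_gap: -0.2
[518.00048629  74.48057546 401.87386543] [ 2.60314462e+00 -4.74158860e+00  8.00529545e+01 -5.23853255e-02
  1.04621765e+02  6.99254664e+01] [ 0.70915313 -0.58294332 -0.0916039 ]
bat [309.9, 144.4] 0.67 [550.8  96.7 192.7]
bar [294.8, 206.3] 0.61 [474.4  85.4 206.7]
stud1 [253.3, 108.6] 0.7 [564.6 171.  206.7]
stud1 [354.6, 99.0] 0.67 [617.9  70.  206.7]
stud1 [299.3, 75.4] 0.63 [616.6 135.9 206.7]
stud1 [373.5, 147.3] 0.6 [578.1  26.9 206.7]
stud1 [349.1, 197.5] 0.52 [511.1  27.6 206.7]
plug [253.9, 107.2] 0.67 [566.3 170.8 206.7]
plug [303.3, 142.9] 0.66 [551.1 104.8 206.7]
tape [331.2, 226.7] 0.92 [390.5 -12.3   0. ]
tape [185.3, 169.1] 0.73 [392.  296.7   0. ]
tape [409.4, 166.0] 0.52 [ 564.9 -100.7    0. ]
cup [407.6, 168.8] 0.74 [ 558.7 -100.1    0. ]
mug [200.0, 86.0] 0.83 [548.1 310.9   0. ]
```

View pics/w1.png

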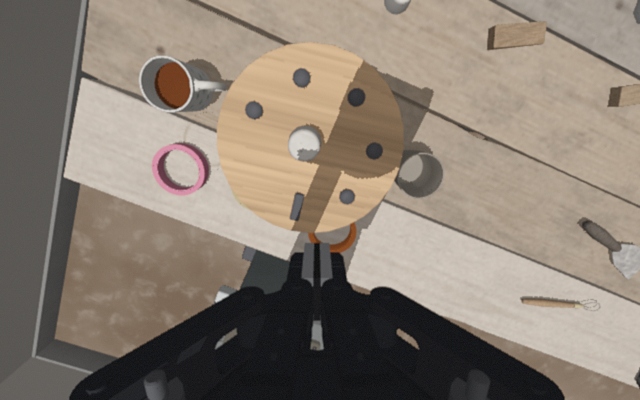

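The bat fills the middle of the wrist view. The bar is at (297,207), the studs are at (347,197), (374,151), (356,97), (301,77) and (254,110), and the plug is at (303,145). I'll refine these with a blob fit and a rigid model.

Run:
```python
import cv2
from h import *
from scipy.optimize import least_squares
p=cv2.imread("pics/w1.png");z=np.load("c1.npz");c=dict(mtx=z["mtx"],cam_to_world=z["T"]);d=np.load("d1.npy")
hsv=cv2.cvtColor(p,cv2.COLOR_BGR2HSV)
P=[]
for i,(u,v) in enumerate([(297,207),(347,197),(374,151),(356,97),(301,77),(254,110)]):
    w=16
    a=p[v-w:v+w+1,u-w:u+w+1].astype(float)
    m=((a[...,2]-a[...,0])<22)&(a[...,2]<90)
    n,l,st,ce=cv2.connectedComponentsWithStats(m.astype(np.uint8))
    k=1+np.argmin(np.hypot(*(ce[1:]-w).T)); q=ce[k]+[u-w,v-w]
    ww=toworld(c,q,209.7); P.append(ww[:2]); print(i,q.round(1),st[k],ww.round(1),"depth bat",np.median(d[v-w:v+w,u-w:u+w]))
P=np.array(P); A=np.radians(50*np.arange(6))
f=lambda x:(np.c_[x[0]+75*np.cos(A+x[2]),x[1]+75*np.sin(A+x[2])]-P).ravel()
s=least_squares(f,[550,95,np.pi],loss="soft_l1");print(s.x[:2],np.degrees(s.x[2]));print(f(s.x).reshape(-1,2).round(1));print((f(s.x).reshape(-1,2)+P).round(1))
# height of the bat from depth
T=z["T"];K=z["mtx"]
for (u,v) in [(270,150),(330,170),(330,80),(390,140),(303,140)]:
    X=T[:3,:3]@(np.linalg.solve(K,[u,v,1])*d[v,u])+T[:3,3];print((u,v),X.round(1))
```

```text
0 [293. 207.] [12 16  1  1  1] [473.7  87.3 209.7] depth bat 354.1543
1 [347.2 195.8] [ 9  9 14 14 67] [512.9  31.3 209.7] depth bat 350.24048
2 [373.9 150.5] [  8   8  17  16 216] [575.2  25.5 209.7] depth bat 332.76648
3 [355.9  96.9] [  8   7  17  19 244] [620.3  69.9 209.7] depth bat 314.29218
4 [302.4  77.8] [ 9  8 16 18 96] [615.5 131.6 209.7] depth bat 308.05637
5 [254.9 109.9] [ 8  8 16 17 87] [564.2 168.3 209.7] depth bat 318.32196
[550.16792014  96.03017692] 189.16232177816113
[[ 2.4 -3.3]
 [-1.2  0.3]
 [-0.4 -0.4]
 [-0.  -0.6]
 [ 0.2  0.9]
 [ 0.1  1.4]]
[[476.1  84.1]
 [511.7  31.6]
 [574.8  25.2]
 [620.3  69.4]
 [615.7 132.6]
 [564.3 169.7]]
(270, 150) [528.3 137.9 206.9]
(330, 170) [533.8  63.3 207.5]
(330, 80) [625.1 103.2 208.8]
(390, 140) [593.1  13.1 207.1]
(303, 140) [558.1 106.2 244.1]
```

```bash
python3 -m crank '[[[-0.02,-0.014,0.03,0,0,0],[-0.035,-0.025,0.08,0,0,0],[-0.035,-0.025,0.125,0,0,0],[-0.035,-0.025,0.16,0,0,0],[-0.035,-0.025,0.172,0,0,0],[-0.035,-0.025,0.175,0,0,0],[-0.035,-0.025,0.175,0,0,0],[-0.035,-0.025,0.175,0,0,0]]]'
python3 - <<'E'
from bench import r
import cv2,numpy as np
ss=[]
s=r.sense();print(s["tool_pos"],s["ft_force"],s["time"])
p=[r.snapshot(n)[0] for n in("wrist","side","scene")]
print(r.sense()["tool_pos"],r.sense()["ft_force"])
b=cv2.resize(p[1][130:230,250:400],(600,400),interpolation=3)
a=cv2.resize(p[2][120:220,250:400],(600,400),interpolation=3)
cv2.imwrite("pics/w2.png",p[0]);cv2.imwrite("pics/s2.png",b);cv2.imwrite("pics/sc2.png",a)
E
```

```text
time: 4.32
tool_pos: [477.4, 84.9, 228.4]
tcp_rot: [179.9, -0.2, 22.7]
ft_force: [0.1, 0.6, 0.4]
finger_gap: 0.0
[477.41245903  84.89123763 228.41314556] [0.1392749  0.62931703 0.44079044] 4.325
[476.93985414  84.87678501 227.59449707] [0.27609261 0.51018163 0.38732959]
```

View pics/w2.png

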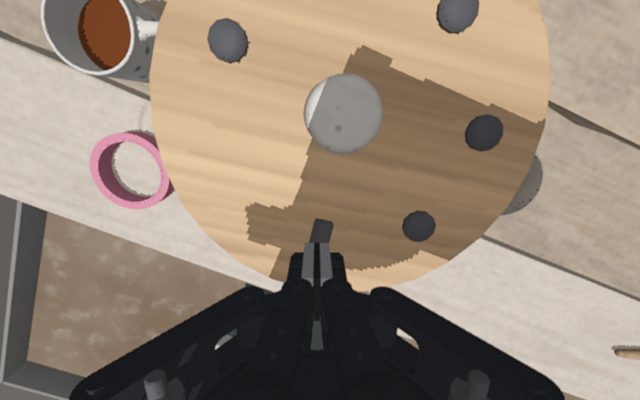

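View pics/s2.png

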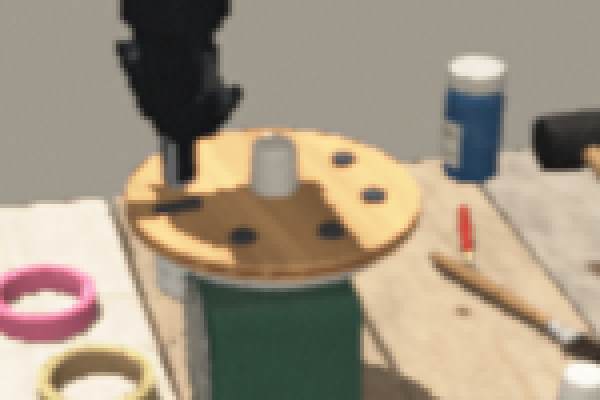

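View pics/sc2.png

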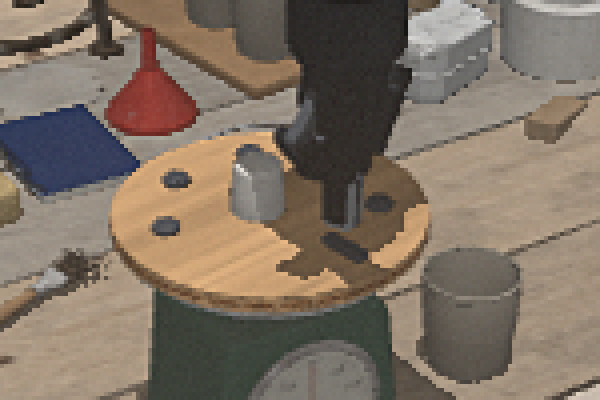

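The tips hover over the bar in all three views. The wrist view shows stud1 at (419,226), stud2 at (484,132) and stud5 at (228,40), which I'll use as a close-range cross-check before pressing.

```bash
python3 - <<'E'
from bench import r
from h import *
c=r.get_calibration("wrist")
for q in [(419,226),(484,132),(458,13),(228,40)]: print(toworld(c,q,209.7).round(1))
E
python3 -m crank '[[[0.001,0,0.008,0,0,0],[0.001,0,0.010,0,0,0],[0.001,0,0.010,0,0,0],[0.001,0,0.010,0,0,0]]]'
```

```text
[512.   31.9 209.7]
[574.8  26.2 209.7]
[618.1  69.1 209.7]
[563.5 169.1 209.7]
time: 4.97
tool_pos: [477.9, 85.2, 217.6]
tcp_rot: [179.9, -0.1, 22.7]
ft_force: [0.3, -0.7, -0.4]
finger_gap: 0.2
```

```bash
python3 -m crank '[[[-0.002,0,0.001,0,0,0],[-0.002,0,0.002,0,0,0],[-0.002,0,0.003,0,0,0],[-0.002,0,0.003,0,0,0]]]';python3 -m crank '[[[0,0,0.001,0,0,0],[0,0,0.002,0,0,0],[0,0,0.002,0,0,0]]]'
```

```text
time: 5.48
tool_pos: [476.0, 84.5, 214.5]
tcp_rot: [179.9, -0.1, 22.7]
ft_force: [0.6, 0.3, 0.0]
finger_gap: 0.1
time: 5.85
tool_pos: [476.1, 84.5, 212.7]
tcp_rot: [179.9, -0.1, 22.7]
ft_force: [-0.5, 0.3, 2.7]
finger_gap: 0.1
```

```bash
python3 -m crank '[[[0,0,0.0006,0,0,0],[0,0,0.0012,0,0,0],[0,0,0.0012,0,0,0]]]'
```

```text
time: 6.22
tool_pos: [476.1, 84.5, 211.9]
tcp_rot: [179.9, -0.2, 22.7]
ft_force: [-2.0, -1.1, 4.9]
finger_gap: 0.3
```

```bash
python3 -m crank '[[[0,0,0.0008,0,0,0],[0,0,0.0008,0,0,0],[0,0,0.0008,0,0,0]]]'
```

```text
time: 6.6
tool_pos: [476.2, 84.5, 211.6]
tcp_rot: [179.9, -0.2, 22.7]
ft_force: [-2.8, -0.3, 6.8]
finger_gap: -0.1
```

```bash
python3 -m crank '[[[0,0,-0.004,0,0,0],[0,0,-0.008,0,0,0],[0,0,-0.009,0,0,0],[0.003,0.015,-0.009,0,0,0],[0.0065,0.032,-0.009,0,0,0],[0.010,0.05,-0.009,0,0,0],[0.0125,0.0625,-0.009,0,0,0],[0.0125,0.0625,-0.008,0,0,0],[0.0125,0.0625,-0.007,0,0,0],[0.0125,0.0625,-0.006,0,0,0]]]'
```

```text
time: 7.85
tool_pos: [511.5, 32.1, 217.6]
tcp_rot: [179.9, -0.2, 22.7]
ft_force: [-0.1, -0.2, 0.3]
finger_gap: -0.1
```

```bash
python3 -m crank '[[[0,0,0.001,0,0,0],[0,0,0.002,0,0,0],[0,0,0.002,0,0,0]]]'
```

```text
time: 8.22
tool_pos: [511.4, 32.2, 215.6]
tcp_rot: [179.9, -0.2, 22.7]
ft_force: [-0.2, 0.1, -0.4]
finger_gap: 0.0
```

```bash
python3 -m crank '[[[0,0,0.001,0,0,0],[0,0,0.002,0,0,0],[0,0,0.003,0,0,0],[0,0,0.003,0,0,0]]]'
```

```text
time: 8.72
tool_pos: [511.5, 32.2, 212.8]
tcp_rot: [179.9, -0.2, 22.7]
ft_force: [-0.7, -0.0, 1.6]
finger_gap: -0.1
```

```bash
python3 -m crank '[[[0,0,0.001,0,0,0],[0,0,0.002,0,0,0],[0,0,0.002,0,0,0],[0,0,0.002,0,0,0]]]'
```

```text
time: 9.22
tool_pos: [511.6, 32.2, 211.5]
tcp_rot: [179.9, -0.2, 22.7]
ft_force: [-4.0, -0.6, 6.1]
finger_gap: 0.0
```

The press reads 6 N, but there's also −4 N sideways. Before going on I'll lift and check that the bat hasn't shifted.

```bash
python3 -m crank '[[[0,0,-0.004,0,0,0],[0,0,-0.008,0,0,0],[0,0,-0.009,0,0,0]]]'
cat > chk.py <<'E'
import sys,cv2
from bench import r
from h import *
n=sys.argv[1]
c=r.get_calibration("wrist");p,d=r.snapshot("wrist");cv2.imwrite(f"pics/{n}.png",p)
for t,z in [("stud1",209.7),("bar",209.7),("plug",206.7)]:
    for x in r.landmark_of(t,"wrist"):
        if x["conf"]>.3: print(t,x["pixel"],round(x["conf"],2),toworld(c,x["pixel"],z).round(1))
s=r.sense();print(s["time"],s["tool_pos"].round(1),s["ft_force"].round(1))
E
python3 chk.py w3
python3 - <<'E'
import cv2
from bench import r
import numpy as np
a=cv2.imread("pics/scene0.png");b=r.snapshot("scene")[0];cv2.imwrite("pics/sc3.png",b)
x=np.hstack([cv2.resize(i[140:220,260:370],(400,290),interpolation=2) for i in(a,b)]);cv2.imwrite("pics/cmp3.png",x)
E
```

```text
time: 9.6
tool_pos: [511.7, 32.2, 220.6]
tcp_rot: [179.9, -0.2, 22.7]
ft_force: [-1.7, 0.2, 0.6]
finger_gap: -0.0
stud1 [100.5, 61.1] 0.85 [564.7 168.8 209.7]
stud1 [318.2, 244.9] 0.72 [514.5  32.2 209.7]
stud1 [333.3, 34.2] 0.61 [619.4  68.7 209.7]
stud1 [371.4, 149.9] 0.58 [577.2  27.8 209.7]
bar [215.5, 267.6] 0.82 [476.2  84.1 209.7]
plug [223.0, 138.3] 0.82 [551.7 103.5 206.7]
plug [319.0, 245.6] 0.31 [512.9  30.9 206.7]
9.8 [511.5  32.2 220.2] [ 0.2 -0.2 -0.5]
```

View pics/cmp3.png

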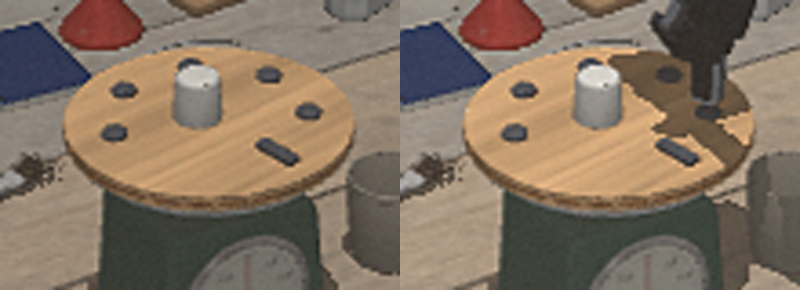

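View pics/w3.png

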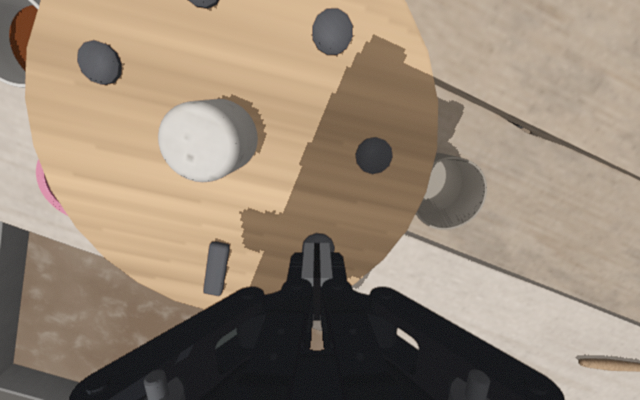

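The bat hasn't moved: the bar refits at (476.2, 84.1) and the studs stay within about 2 mm of the model. Next is stud2, with slightly less depth and a small backward offset to cut the side force.

```bash
python3 -m crank '[[[0.014,0.0075,0,0,0,0],[0.028,0.015,0,0,0,0],[0.042,0.023,0,0,0,0],[0.056,0.0305,0,0,0,0],[0.056,0.0305,0.002,0,0,0],[0.056,0.0305,0.004,0,0,0],[0.056,0.0305,0.005,0,0,0],[0.056,0.0305,0.005,0,0,0]]]'
```

```text
time: 10.85
tool_pos: [574.6, 25.8, 215.4]
tcp_rot: [179.9, -0.2, 22.8]
ft_force: [0.5, 0.3, -0.1]
finger_gap: -0.1
```

```bash
python3 -m crank '[[[0,0,0.001,0,0,0],[0,0,0.002,0,0,0],[0,0,0.0025,0,0,0],[0,0,0.0025,0,0,0]]]'
```

```text
time: 11.35
tool_pos: [574.6, 25.8, 213.0]
tcp_rot: [179.9, -0.2, 22.8]
ft_force: [-1.4, 0.2, 1.4]
finger_gap: -0.1
```

```bash
python3 -m crank '[[[-0.0003,0,0.001,0,0,0],[-0.0005,-0.0002,0.002,0,0,0],[-0.0005,-0.0002,0.002,0,0,0],[-0.0005,-0.0002,0.002,0,0,0]]]'
```

```text
time: 11.85
tool_pos: [574.6, 25.7, 211.9]
tcp_rot: [179.9, -0.3, 22.7]
ft_force: [-0.7, -0.0, 5.4]
finger_gap: -0.1
```

```bash
python3 -m crank '[[[-0.0002,0,0.0008,0,0,0],[-0.0002,0,0.0008,0,0,0]]]'
```

```text
time: 12.1
tool_pos: [574.6, 25.7, 211.9]
tcp_rot: [179.9, -0.3, 22.8]
ft_force: [-1.6, 0.2, 6.4]
finger_gap: -0.2
```

```bash
python3 -m crank '[[[0,0,-0.004,0,0,0],[0,0,-0.008,0,0,0],[0,0,-0.009,0,0,0],[0.015,-0.006,-0.009,0,0,0],[0.030,-0.0115,-0.009,0,0,0],[0.045,-0.017,-0.009,0,0,0],[0.0585,-0.0225,-0.009,0,0,0],[0.0585,-0.0225,-0.007,0,0,0],[0.0585,-0.0225,-0.005,0,0,0],[0.0585,-0.0225,-0.004,0,0,0]]]'
```

```text
time: 13.35
tool_pos: [619.5, 68.7, 215.8]
tcp_rot: [179.9, -0.3, 22.7]
ft_force: [-0.1, -0.2, 0.9]
finger_gap: -0.1
```

```bash
python3 -m crank '[[[0,0,0.001,0,0,0],[0,0,0.002,0,0,0],[0,0,0.0025,0,0,0],[0,0,0.0025,0,0,0]]]'
```

```text
time: 13.85
tool_pos: [619.5, 68.6, 213.4]
tcp_rot: [179.9, -0.3, 22.7]
ft_force: [0.5, 0.1, 0.3]
finger_gap: -0.3
```

```bash
python3 -m crank '[[[-0.0003,0,0.001,0,0,0],[-0.0005,-0.0002,0.002,0,0,0],[-0.0006,-0.0002,0.0025,0,0,0],[-0.0006,-0.0002,0.0025,0,0,0]]]'
```

```text
time: 14.35
tool_pos: [619.5, 68.6, 211.9]
tcp_rot: [179.8, -0.4, 22.7]
ft_force: [0.6, -0.4, 6.1]
finger_gap: -0.2
```

```bash
python3 -m crank '[[[0,0,-0.004,0,0,0],[0,0,-0.008,0,0,0],[0,0,-0.009,0,0,0],[0.005,-0.015,-0.009,0,0,0],[0.0105,-0.03,-0.009,0,0,0],[0.016,-0.045,-0.009,0,0,0],[0.021,-0.060,-0.009,0,0,0],[0.021,-0.060,-0.007,0,0,0],[0.021,-0.060,-0.005,0,0,0],[0.021,-0.060,-0.004,0,0,0]]]'
```

```text
time: 15.6
tool_pos: [615.7, 131.5, 215.6]
tcp_rot: [179.8, -0.4, 22.7]
ft_force: [-0.2, -0.4, 0.6]
finger_gap: 0.0
```

```bash
python3 -m crank '[[[0,0,0.001,0,0,0],[0,0,0.002,0,0,0],[0,0,0.0025,0,0,0],[0,0,0.0025,0,0,0]]]'
```

```text
time: 16.1
tool_pos: [615.8, 131.3, 213.2]
tcp_rot: [179.8, -0.4, 22.7]
ft_force: [-0.2, -0.3, 1.3]
finger_gap: 0.2
```

```bash
python3 -m crank '[[[-0.0003,0,0.001,0,0,0],[-0.0005,-0.0002,0.002,0,0,0],[-0.0005,-0.0002,0.002,0,0,0]]]'
```

```text
time: 16.48
tool_pos: [615.8, 131.4, 212.0]
tcp_rot: [179.8, -0.5, 22.7]
ft_force: [0.8, 0.3, 5.4]
finger_gap: 0.4
```

```bash
python3 -m crank '[[[-0.0001,0,0.0008,0,0,0],[-0.0001,0,0.0008,0,0,0]]]'
```

```text
time: 16.73
tool_pos: [615.9, 131.4, 212.0]
tcp_rot: [179.7, -0.5, 22.7]
ft_force: [-2.8, -0.8, 5.4]
finger_gap: 0.1
```

```bash
python3 -m crank '[[[0,0,-0.004,0,0,0],[0,0,-0.008,0,0,0],[0,0,-0.009,0,0,0],[-0.0085,-0.0135,-0.009,0,0,0],[-0.017,-0.0275,-0.009,0,0,0],[-0.025,-0.041,-0.009,0,0,0],[-0.0335,-0.055,-0.009,0,0,0],[-0.0335,-0.055,-0.007,0,0,0],[-0.0335,-0.055,-0.005,0,0,0],[-0.0335,-0.055,-0.004,0,0,0]]]'
```

```text
time: 17.98
tool_pos: [564.0, 168.8, 215.2]
tcp_rot: [179.7, -0.5, 22.7]
ft_force: [-0.4, -0.4, 0.2]
finger_gap: -0.1
```

```bash
python3 -m crank '[[[0,0,0.001,0,0,0],[0,0,0.002,0,0,0],[0,0,0.0025,0,0,0],[0,0,0.0025,0,0,0]]]'
```

```text
time: 18.48
tool_pos: [564.2, 168.6, 212.9]
tcp_rot: [179.7, -0.5, 22.6]
ft_force: [0.0, -1.0, 2.2]
finger_gap: -0.4
```

```bash
python3 -m crank '[[[-0.0003,0,0.001,0,0,0],[-0.0005,-0.0002,0.002,0,0,0],[-0.0005,-0.0002,0.002,0,0,0]]]'
```

```text
time: 18.85
tool_pos: [564.2, 168.6, 211.7]
tcp_rot: [179.7, -0.6, 22.6]
ft_force: [0.1, -0.6, 6.6]
finger_gap: 0.1
```

All six have been pressed. I'll rise straight up, then back to the viewing pose for a final check.

```bash
python3 -m crank '[[[0,0,-0.006,0,0,0],[0,0,-0.02,0,0,0],[0,0,-0.06,0,0,0],[0,0,-0.11,0,0,0],[-0.01,0.01,-0.15,0,0,0],[-0.04,0.035,-0.18,0,0,0],[-0.07,0.06,-0.19,0,0,0],[-0.078,0.068,-0.19,0,0,0],[-0.078,0.068,-0.19,0,0,0],[-0.078,0.068,-0.19,0,0,0]]]'
python3 chk.py w4
python3 - <<'E'
import cv2
from bench import r
import numpy as np
a=cv2.imread("pics/scene0.png");b=r.snapshot("scene")[0]
x=np.hstack([cv2.resize(i[140:300,220:410],(400,337),interpolation=2) for i in(a,b)]);cv2.imwrite("pics/cmp4.png",x)
E
```

```text
time: 20.1
tool_pos: [516.2, 76.7, 400.4]
tcp_rot: [179.7, -0.5, 22.7]
ft_force: [-0.6, -0.5, 0.6]
finger_gap: -0.0
stud1 [302.3, 79.5] 0.85 [613.7 133.4 209.7]
stud1 [376.0, 149.7] 0.81 [576.9  26.3 209.7]
stud1 [356.4, 99.3] 0.71 [618.1  70.8 209.7]
stud1 [349.6, 194.7] 0.68 [515.6  31.8 209.7]
stud1 [255.7, 107.8] 0.53 [566.7 170.4 209.7]
bar [296.1, 209.2] 0.53 [473.1  85.2 209.7]
plug [306.2, 143.0] 0.94 [552.3 104.  206.7]
plug [197.7, 87.4] 0.65 [562.  236.7 206.7]
20.3 [516.2  76.6 400.6] [ 0.4  0.4 -0.4]
```

View pics/w4.png

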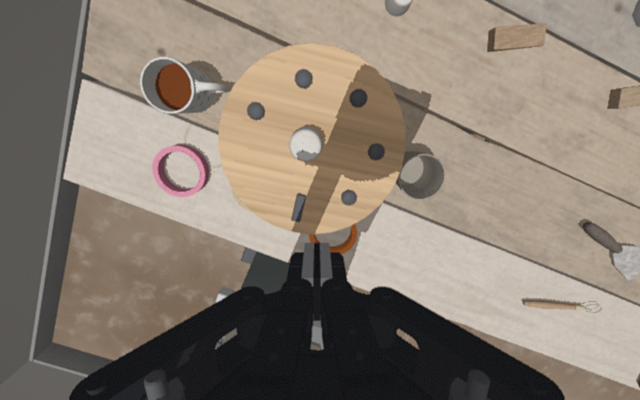

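View pics/cmp4.png

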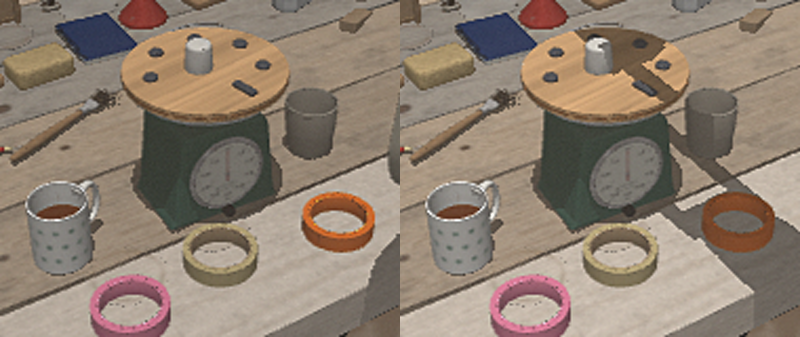

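Before and after match: bat, studs, plug, mug, tape and cup are all in place. The hand is about 190 mm above the bat.

Run:
```python
from bench import r
print(r.hand_in())
```

```text
the job is handed in; nothing more can be done
None
```

I pressed all six studs in order, the bar first and then studs 1 to 5, with the shut fingertips. Then I raised the hand about 190 mm clear and handed the job in at about 20 s.

- **Press force:** each press read about 5.4–6.8 N (0.55–0.7 kg), and the tips followed the pan down by roughly 1–2 mm each time. Between presses I rose about 8 mm above the stud tops.
- **Final checks:** before-and-after pictures show the bat, plug, cup, mug and tape where they were. The re-measured studs and bar fit their original positions to within about 1–4 mm, which is the spread of the detector. The tool reads no force.
- **Side force:** the stud 1 press read about 4 N sideways, and the bar about 3 N. A close picture right after stud 1 showed no shift of the bat. I then offset the later presses slightly, which mostly removed it; there was one brief reading of 2.8 N at stud 4.

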